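# Turn a row of removed television parts round for refitting

### The arm

A 6-joint arm with a two-finger parallel gripper is mounted at the origin on the work surface. World frame = base frame: x ahead of the robot, y to its left, z up, the work surface at z = 0. Lengths are in m, angles in degrees, forces in N, time in s.
With the tool pointing down it reaches from about 0.4 to 0.825 m from the base axis. Payload 7 kg.
Tool frame: the origin (TCP) lies between the finger pads; the fingertips stand 19 mm ahead of it and the grasp point (between the pads) is the TCP; x points along the fingers, y is the direction in which the jaws open and shut, and the axes are right-handed (so a half turn about x gives the same grasp; the last joint's range is limited). The gripper opens to 88 mm and grips with 3 to 60 N. Pads are 19 mm wide; open, the fingers measure 130 mm over their backs; the gripper's body (78 mm by 193 mm) begins 47 mm behind the grasp point.
Start: joints at [-60.327, 20.546, 0.682, 0, -70.136, -16.507], TCP at [0.154, -0.657, 0.246] pointing down, gripper open.
Joint ranges: [-176.03, 176.03], [-82.01, 121.73], [-58.28, 71.71], [-173.87, 95.51], [-174.79, -0.11], [-173.66, 173.66]. Speed limits (degrees/s): [136.94, 136.94, 172.46, 180, 180, 180].

### API

Orientations are given as [roll, pitch, yaw] about the fixed x, y, z axes, in that order (R = Rz(yaw) Ry(pitch) Rx(roll)).
In Python, from plant import r gives the robot as it stands.
- The arm moves only by the tool send_rows, never from a script. Its argument "plan" is a list of rows, each a list of 2 entries, a list of its own where there are three numbers: the shift along the tool's x, y, z scaled (see below), then the turn, a rotation vector about the tool's x, y, z scaled (see below). A call has exactly 5 rows; each row is the pose to reach, as a shift and turn from the pose measured when the call began, along the tool's axes at that moment; what a row does not reach only later rows make up. The controller multiplies each number of a shift by 0.15 m and each number of a turn by pi/4 rad. A row lasts 1/10 s, in which the tool goes at most 50 mm and 8.59 degrees, less where a joint would pass 70% of its speed; a pose out of reach is approached as far as the arm can. A call with a number of a shift or a turn outside -1 to 1 is refused whole. A call with a gripper value outside its range is refused whole. "jaw" is the opening, from -1 (shut) to 1 (fully open), so that 0 is half open, set as the call begins (left out, the last holds). The fingers move at their own pace and stop on an object; "force" is the grip in N (left out, the last holds). Time passes only in rows, so rows that repeat a pose let the fingers close, or fill a call up. It gives the time, the measured TCP pose, the force and the opening at its end, in the units of the state.
- r.get_state(): the state, without advancing time (a new reading comes with each control period).
- r.capture(name): name is "scene" or "top" or "wrist"; returns a dict with "color" (480x640x3 uint8, red, green, blue), "range_z" (480x640 float32, m along the optical axis (not along the pixel's ray), 0 where there is no reading), "mtx" (3x3 intrinsics, pixels), "k1" (the pictures are not rectified: a ray, as slopes to the right and down, at radius r is drawn at 1 + k1 r^2 times it, then the intrinsics apply), "pose" (4x4, takes a point from camera to world coordinates). Camera axes: x right, y down, z forward; pixel columns grow to the right and rows downward; lengths in m; the calibration is good to about 2 mm. A picture is of the moment at which its call begins.
- r.close_job(): hands the job in, once; it reports no verdict.
Trained networks look in a picture, given as the dict that the camera call returned (one of the last four; its "shot" number tells which), for a name from the list of things; names that differ only in an ending like _2 or _b are one class to them, and where a whole thing is asked for, a point or a joint stands for the part that bears it (a point fixed in the world has none). Each returns a list of dicts, best first, with "score" (0 to 1); they miss things now and then, are a little off and sometimes report something else, mostly with a low value. They report only what shows in the picture. A call takes as long as a camera call. They do not tell look-alikes from the thing itself.
- r.find_in(picture, target): "uv" ([column, row] in pixels, amid what is visible of it).
- r.trace(picture, target): "mask" (480x640 bool, what is visible of it) and "uv" ([column, row] in pixels, amid what is visible of it).
The state is a dict: "time_s": time; "joints": joint angles; "qd": joint speeds; "joint_torque": joint torques, N m; "tcp_pos": TCP position; "eef_rot": TCP orientation; "contact_force": force on the tool from outside, world axes, zero at the start; "moment": the same for the moment, N m; "gripper_width": finger opening in m.
Only numpy, scipy, OpenCV 4.12 (cv2) and the standard library are available. Lean on these libraries where they do the work, as an engineer would, in place of code of your own. Each camera call takes 0.05 s, during which the arm holds its last target. There are 200 camera calls.

### The job

The four parts in the coloured trays came out of a television one after another and stand in that order, the first one out next to the rack's red end block; they go back last out, first in. Move all four to the empty pocket rack in the reverse order: the part nearest the red block on the tray rack goes to the pocket farthest from the red block on the pocket rack, the next one to the pocket beside it, and so on. Stand each part upright on the floor of its own pocket, set it down gently without letting it drop, and let go of it.

Things in the scene. Friction and masses are not known exactly. Their poses are not given: they have to be found in the camera images.
- capacitor: Blue capacitor can with a white stripe and a silver top, upright cylinder, diameter 35 mm, height 51 mm, about 60 g. Origin: centre of its underside, z up. At the start it stands upright in the white tray, up to 3 mm off centre and its x axis within 0.15 rad of the tray rack's x axis (across the row).
- heatsink: Aluminium heat sink with five upright fins, 36 mm (x) x 36 mm (y) x 45 mm high, about 110 g; its two x faces are flat outer fins. Origin: centre of its underside, z up. At the start it stands upright in the yellow tray, up to 3 mm off centre and its x axis within 0.15 rad of the tray rack's x axis (across the row).
- transformer: Small transformer: dark core, copper winding, yellow tape; 36 mm (x) x 38 mm (y) x 44 mm high, about 140 g. Origin: centre of its underside, z up. At the start it stands upright in the green tray, up to 3 mm off centre and its x axis within 0.15 rad of the tray rack's x axis (across the row).
- tuner: Tuner module: plain steel can 30 mm (x) x 38 mm (y) x 44 mm high with a brass socket (12 mm diameter, 10 mm tall) standing on its top and a paper patch, about 80 g. Origin: centre of its underside, z up. At the start it stands upright in the blue tray, up to 3 mm off centre and its x axis within 0.15 rad of the tray rack's x axis (across the row).
- tray_rack: Fixed bare aluminium board 66 (x) x 256 (y) x 12 mm high with four coloured trays in a row along y; a red end block (24 mm long, 26 mm high) just beyond its +y end. Origin: centre of the board's underside, on the table. Tray centres: x = 0, y = +93, +31, -31, -93 mm. Lies left or right, turned any way round in the horizontal plane.
- pocket_rack: Fixed black rack 66 (x) x 256 (y) mm, four empty pockets in a row along y; a red end block (24 mm long, 26 high) just beyond its +y end. Origin: centre of its underside, on the table. Pocket centres: x = 0, y = +93, +31, -31, -93 mm; 54 mm square inside, floor 12 mm above the table, walls 8 mm above the floor. On the other side from the tray rack, turned any way round.
- white_tray: White tray, fixed on the tray rack, 58 mm square, 12 mm high over all: floor 4 mm thick, 3 mm walls rising 8 mm above the floor, inside 52 mm square. The capacitor stands in it at the start; which of the four places along the tray rack it has varies. Origin: centre of its underside; axes parallel to the tray rack's.
- yellow_tray: Yellow tray, fixed on the tray rack, 58 mm square, 12 mm high over all: floor 4 mm thick, 3 mm walls rising 8 mm above the floor, inside 52 mm square. The heat sink stands in it at the start; which of the four places along the tray rack it has varies. Origin: centre of its underside; axes parallel to the tray rack's.
- green_tray: Green tray, fixed on the tray rack, 58 mm square, 12 mm high over all: floor 4 mm thick, 3 mm walls rising 8 mm above the floor, inside 52 mm square. The transformer stands in it at the start; which of the four places along the tray rack it has varies. Origin: centre of its underside; axes parallel to the tray rack's.
- blue_tray: Blue tray, fixed on the tray rack, 58 mm square, 12 mm high over all: floor 4 mm thick, 3 mm walls rising 8 mm above the floor, inside 52 mm square. The tuner stands in it at the start; which of the four places along the tray rack it has varies. Origin: centre of its underside; axes parallel to the tray rack's.
There are look-alikes about, which are no part of the job. Leave any pink look-alike of the transformer alone.

How it is judged (in metres and radians):
At the end, for the whole second after the job is handed in: Each part stands upright (0.12 rad) on the floor (4 mm) of the pocket that mirrors its own tray's place (nearest the red block on one rack = farthest from it on the other), within 14 mm of the pocket's centre along and across, released and at rest (0.02 m/s, 0.2 rad/s) (x of capacitor in the frame of pocket_rack between -0.014 and 0.014 m and z of capacitor in the frame of pocket_rack between 0.008 and 0.016 m and angle between each of capacitor, heatsink, transformer, tuner's own z axis and vertical below 0.12 rad and linear speed of each of capacitor, heatsink, transformer, tuner below 0.02 m/s and angular speed of each of capacitor, heatsink, transformer, tuner below 0.2 rad/s and ((y of white_tray in the frame of tray_rack between 0.073 and 0.113 m and y of capacitor in the frame of pocket_rack between -0.107 and -0.079 m) or (y of white_tray in the frame of tray_rack between 0.011 and 0.051 m and y of capacitor in the frame of pocket_rack between -0.045 and -0.017 m) or (y of white_tray in the frame of tray_rack between -0.051 and -0.011 m and y of capacitor in the frame of pocket_rack between 0.017 and 0.045 m) or (y of white_tray in the frame of tray_rack between -0.113 and -0.073 m and y of capacitor in the frame of pocket_rack between 0.079 and 0.107 m)) and x of heatsink in the frame of pocket_rack between -0.014 and 0.014 m and z of heatsink in the frame of pocket_rack between 0.008 and 0.016 m and ((y of yellow_tray in the frame of tray_rack between 0.073 and 0.113 m and y of heatsink in the frame of pocket_rack between -0.107 and -0.079 m) or (y of yellow_tray in the frame of tray_rack between 0.011 and 0.051 m and y of heatsink in the frame of pocket_rack between -0.045 and -0.017 m) or (y of yellow_tray in the frame of tray_rack between -0.051 and -0.011 m and y of heatsink in the frame of pocket_rack between 0.017 and 0.045 m) or (y of yellow_tray in the frame of tray_rack between -0.113 and -0.073 m and y of heatsink in the frame of pocket_rack between 0.079 and 0.107 m)) and x of transformer in the frame of pocket_rack between -0.014 and 0.014 m and z of transformer in the frame of pocket_rack between 0.008 and 0.016 m and ((y of green_tray in the frame of tray_rack between 0.073 and 0.113 m and y of transformer in the frame of pocket_rack between -0.107 and -0.079 m) or (y of green_tray in the frame of tray_rack between 0.011 and 0.051 m and y of transformer in the frame of pocket_rack between -0.045 and -0.017 m) or (y of green_tray in the frame of tray_rack between -0.051 and -0.011 m and y of transformer in the frame of pocket_rack between 0.017 and 0.045 m) or (y of green_tray in the frame of tray_rack between -0.113 and -0.073 m and y of transformer in the frame of pocket_rack between 0.079 and 0.107 m)) and x of tuner in the frame of pocket_rack between -0.014 and 0.014 m and z of tuner in the frame of pocket_rack between 0.008 and 0.016 m and ((y of blue_tray in the frame of tray_rack between 0.073 and 0.113 m and y of tuner in the frame of pocket_rack between -0.107 and -0.079 m) or (y of blue_tray in the frame of tray_rack between 0.011 and 0.051 m and y of tuner in the frame of pocket_rack between -0.045 and -0.017 m) or (y of blue_tray in the frame of tray_rack between -0.051 and -0.011 m and y of tuner in the frame of pocket_rack between 0.017 and 0.045 m) or (y of blue_tray in the frame of tray_rack between -0.113 and -0.073 m and y of tuner in the frame of pocket_rack between 0.079 and 0.107 m))); the robot touches nothing.
It fails at once if a part is dropped: it moves faster than 0.7 m/s (a free fall of some 25 mm) while no finger touches it ((linear speed of capacitor above 0.7 m/s and contact force between capacitor and the fingers below 0.05 N) or (linear speed of heatsink above 0.7 m/s and contact force between heatsink and the fingers below 0.05 N) or (linear speed of transformer above 0.7 m/s and contact force between transformer and the fingers below 0.05 N) or (linear speed of tuner above 0.7 m/s and contact force between tuner and the fingers below 0.05 N)).
It also fails if it takes over 104 s, if anything falls off the work surface, if the arm or the gripper's body presses on something with over 40 N, if the wrist force passes 120 N, or if a joint passes its speed limit or range.

## Working session

There is one attempt and no reset: what is moved stays moved. The work goes in short steps, Python scripts to look and compute and a tool call to move; the robot and the scene stay as the last step left them, time stands still between calls to the robot, and variables do not carry over. Pictures are saved under pics/ and viewed, about 12 in all and at most 16, crops included, and the job is handed in when it is done.

Besides the shell and the picture viewer there is one more tool, called after "Request:" by a JSON object that holds its "op" and its "data", one argument or row to a line. send_rows: Moves the arm, as the interface text tells. Its arguments: {"type":"object","properties":{"plan":{"type":"array"},"jaw":{"type":"number"},"force":{"type":"number"}},"required":["plan"]}

```bash
mkdir -p pics; cat > h.py <<'E'
import numpy as np, cv2
from plant import r
from scipy.spatial.transform import Rotation as R
def save(c,n): cv2.imwrite('pics/'+n+'.png',c['color'][:,:,::-1])
def pts(c,m=None):
    # world points for the masked pixels
    v,u=np.nonzero((c['range_z']>0) if m is None else (m&(c['range_z']>0)))
    K=c['mtx']; a=(u-K[0,2])/K[0,0]; b=(v-K[1,2])/K[1,1]
    x,y=a.copy(),b.copy()
    for _ in range(8):
        s=1+c['k1']*(x*x+y*y); x,y=a/s,b/s
    z=c['range_z'][v,u]; P=np.c_[x*z,y*z,z]
    return P@c['pose'][:3,:3].T+c['pose'][:3,3],u,v
E
python3 - <<'E'
from h import *
s=r.get_state(); print(s)
for n in ('scene','top'):
    c=r.capture(n); save(c,n+'0'); print(n,c['pose'].round(3).tolist(),c['k1'],c['mtx'].tolist())
    for t in ['capacitor','heatsink','transformer','tuner','tray_rack','pocket_rack']:
        for d in r.trace(c,t)[:3]:
            P,u,v=pts(c,d['mask']); print(t,round(d['score'],2),np.round(d['uv']),len(P),np.median(P,0).round(3),P[:,2].max().round(3) if len(P) else '')
E
```

```text
{'time_s': 0.0, 'joints': array([-6.03259630e+01,  2.05917117e+01,  6.32785368e-01, -1.92581189e-02,
       -7.01365541e+01, -1.65074810e+01]), 'qd': array([ 0.10032619, -0.03660457,  0.022278  , -0.00472244,  0.05429563,
        0.01543744]), 'joint_torque': array([ 1.02368849e-03, -5.82727182e+01,  2.93052775e+01,  6.99730530e+00,
        6.86197905e-03, -2.02287520e-04]), 'tcp_pos': array([ 0.15362109, -0.65680483,  0.24461475]), 'eef_rot': array([ 95.77269939,  89.9028179 , 108.93269676]), 'contact_force': array([-0.36533641,  0.5653076 , -1.21920295]), 'moment': array([-0.02052271,  0.01004634,  0.03077624]), 'gripper_width': 0.08783263413257447}
scene [[0.382, 0.597, -0.706, 1.068], [0.924, -0.258, 0.282, -0.246], [-0.014, -0.76, -0.65, 0.536], [0.0, 0.0, 0.0, 1.0]] -0.13248834652527605 [[488.64501355776343, 0.0, 320.978819691461], [0.0, 488.64501355776343, 248.3644496400223], [0.0, 0.0, 1.0]]
capacitor 0.6 [186. 251.] 713 [ 0.47  -0.229  0.055] 0.068
transformer 0.86 [262. 324.] 1242 [ 0.65  -0.163  0.055] 0.062
transformer 0.66 [324. 304.] 1115 [ 0.629 -0.068  0.036] 0.047
tu
[... 266 characters left out ...]
478], [-0.999, 0.029, 0.02, -0.026], [-0.021, -0.059, -0.998, 1.142], [0.0, 0.0, 0.0, 1.0]] -0.1154214244337502 [[595.0809680737378, 0.0, 314.35089448599103], [0.0, 595.0809680737378, 231.29184861370825], [0.0, 0.0, 1.0]]
capacitor 0.58 [434. 274.] 334 [ 0.458 -0.223  0.066] 0.072
heatsink 0.73 [395. 180.] 447 [ 0.634 -0.159  0.06 ] 0.067
heatsink 0.59 [412. 210.] 453 [ 0.576 -0.184  0.057] 0.066
transformer 0.95 [396. 178.] 451 [ 0.633 -0.159  0.06 ] 0.067
transformer 0.61 [347. 191.] 410 [ 0.618 -0.063  0.045] 0.051
tuner 0.89 [423. 244.] 386 [ 0.517 -0.2    0.06 ] 0.073
tray_rack 0.76 [420. 290.] 1226 [ 0.434 -0.211  0.015] 0.035
pocket_rack 0.95 [194. 223.] 5272 [0.563 0.219 0.014] 0.032
```

```bash
python3 - <<'E'
import cv2
a=cv2.imread('pics/top0.png')[110:350,110:510]; cv2.imwrite('pics/top0c.png',cv2.resize(a,(800,480)))
E
```

```text
(no output)
```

View pics/top0c.png

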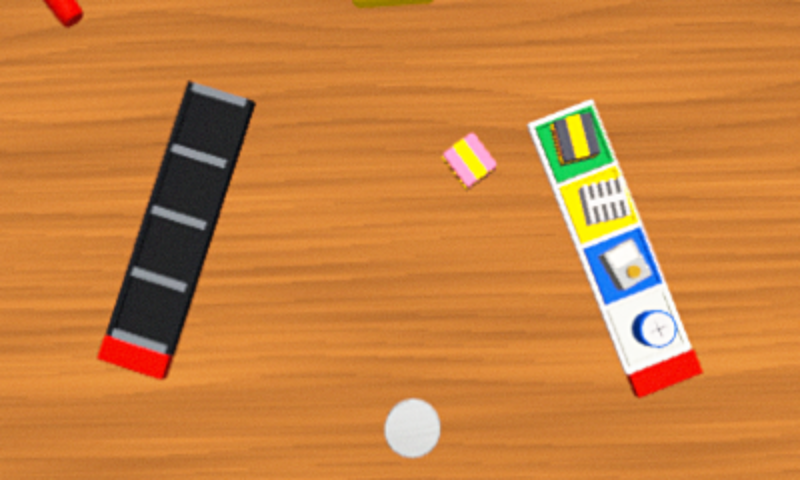

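View pics/scene0.png

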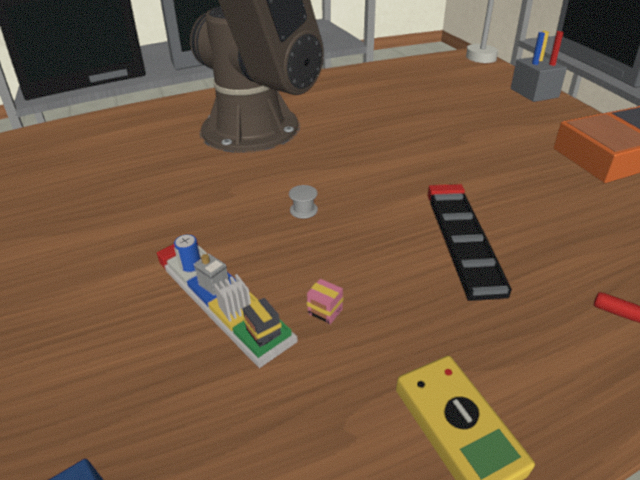

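The tray rack is at right (world −y) and the pocket rack at left, both with the red end towards the robot. From the red end the order is capacitor (crop 657,328), tuner (627,262), heatsink (603,200), transformer (575,138). The pink look-alike is at (469,160). Next I'll fit the racks and part tops.

```bash
python3 - <<'E'
from h import *
for n in ('top','scene'):
    c=r.capture(n); P,u,v=pts(c); col=c['color'][v,u].astype(int); hsv=cv2.cvtColor(c['color'],cv2.COLOR_RGB2HSV)[v,u].astype(int)
    reg=(P[:,0]>.3)&(P[:,0]<.75)
    red=reg&((hsv[:,0]<5)|(hsv[:,0]>175))&(hsv[:,1]>190)&(hsv[:,2]>110)&(abs(P[:,2]-.026)<.009)
    for nm,sd in (('pocket',P[:,1]>.1),('tray',P[:,1]<-.12)):
        Q=P[red&sd]; 
        if not len(Q): print(n,nm,'nored'); continue
        rc=np.median(Q,0)
        if nm=='pocket': m=reg&sd&(hsv[:,2]<60)&(P[:,2]>.004)&(P[:,2]<.03)
        else: m=reg&sd&(P[:,2]>.006)&(P[:,2]<.03)&~red&(P[:,1]>-.32)&~((hsv[:,0]>5)&(hsv[:,0]<20)&(hsv[:,1]>90))
        rect=cv2.minAreaRect(P[m,:2].astype(np.float32)*1000)
        b=cv2.boxPoints(rect); e=b[1]-b[0]; e2=b[2]-b[1]; l=e if np.linalg.norm(e)>np.linalg.norm(e2) else e2
        ctr=np.array(rect[0])/1000; l=l/np.linalg.norm(l); l=l*np.sign(l@(rc[:2]-ctr))
        d=rc[:2]-P[m,:2].mean(0)
        print(n,nm,m.sum(),'ctr',ctr.round(4),'size',np.round(rect[1]),'ydir',np.degrees(np.arctan2(l[1],l[0])).round(1),'red',rc.round(4),red.sum(),'red-0.14y',(rc[:2]-.14*l).round(4),np.degrees(np.arctan2(d[1],d[0])).round(1))
    # part tops
    for nm,g in (('cap',(.46,-.225)),('tun',(.52,-.2)),('heat',(.578,-.184)),('tra',(.635,-.16))):
        m=(np.hypot(P[:,0]-g[0],P[:,1]-g[1])<.03)&(P[:,2]>.05)&(P[:,2]<.075)
        rect=cv2.minAreaRect(P[m,:2].astype(np.float32)*1000); print(n,nm,m.sum(),np.round(rect[0],1),np.round(rect[1]),round(rect[2],1),np.percentile(P[m,2],90).round(3))
s=r.get_state(); print(R.from_euler('xyz',s['eef_rot'],degrees=True).as_matrix().round(3))
E
```

```text
top pocket 3879 ctr [0.5762 0.2148] size [ 66. 252.] ydir 161.0 red [0.4438 0.2591 0.0264] 843 red-0.14y [0.5762 0.2134] 161.3
top tray 3060 ctr [ 0.5358 -0.1975] size [280.  68.] ydir -160.2 red [ 0.4151 -0.2395  0.0265] 843 red-0.14y [ 0.5468 -0.1921] -159.0
top cap 300 [ 457.8 -226.3] [33. 34.] 44.6 0.069
top tun 357 [ 517.4 -202. ] [38. 31.] 28.1 0.067
top heat 285 [ 576.7 -185.7] [37. 35.] 10.9 0.063
top tra 401 [ 635.6 -160.5] [38. 34.] 12.1 0.063
scene pocket 3219 ctr [0.5751 0.215 ] size [ 67. 262.] ydir 161.0 red [0.4461 0.2574 0.0251] 181 red-0.14y [0.5785 0.2119] 161.2
scene tray 3384 ctr [ 0.5364 -0.1986] size [282.  68.] ydir -159.9 red [ 0.4255 -0.2593  0.025 ] 181 red-0.14y [ 0.5569 -0.2111] -158.4
scene cap 437 [ 460.2 -226.8] [34. 36.] 22.3 0.067
scene tun 505 [ 518.1 -202.9] [41. 32.] 27.0 0.066
scene heat 519 [ 577.3 -185.7] [39. 37.] 10.4 0.061
scene tra 733 [ 636.7 -160.9] [41. 35.] 13.2 0.061
[[ 0.    -0.228  0.974]
 [-0.     0.974  0.228]
 [-1.    -0.     0.   ]]
```

```bash
cat > plan.py <<'E'
import sys, json
from h import *
# usage: plan.py x,y,z,psi ...  (m, deg; psi = heading of tool y). One call per waypoint, chained from the measured pose
s=r.get_state(); p=s['tcp_pos']; M=R.from_euler('xyz',s['eef_rot'],degrees=True)
print('t',round(s['time_s'],2),'pos',p.round(4),'w',round(s['gripper_width'],4),'F',s['contact_force'].round(1),'psi',np.degrees(np.arctan2(M.as_matrix()[1,1],M.as_matrix()[0,1])).round(1))
for a in sys.argv[1:]:
    x,y,z,q=map(float,a.split(',')); q=np.radians(q)
    T=R.from_matrix(np.array([[0,np.cos(q),np.sin(q)],[0,np.sin(q),-np.cos(q)],[-1,0,0]]))
    d=M.inv().apply(np.array([x,y,z])-p)/.15; w=(M.inv()*T).as_rotvec()/(np.pi/4)
    if max(abs(d).max(),abs(w).max())>1: print('TOO FAR',a,d.round(2),w.round(2))
    print(a,json.dumps([[np.round(d*k/5,2 if k<5 else 3).tolist(),np.round(w*k/5,2 if k<5 else 3).tolist()] for k in range(1,6)]).replace(' ',''))
    p=np.array([x,y,z]); M=T
E
python3 plan.py .26,-.53,.20,103 .37,-.42,.18,103 .48,-.30,.16,103 .60,-.19,.15,102.5 .636,-.161,.09,102.5
```

```text
t 0.8 pos [ 0.1537 -0.6572  0.2456] w 0.0881 F [-0.6 -0.2 -0.4] psi 103.2
.26,-.53,.20,103 [[[0.06,0.13,0.18],[0.0,0.0,0.0]],[[0.12,0.27,0.35],[0.0,0.0,0.0]],[[0.18,0.4,0.53],[0.0,0.0,0.0]],[[0.24,0.53,0.71],[0.0,0.0,0.0]],[[0.304,0.665,0.883],[0.004,0.0,0.0]]]
.37,-.42,.18,103 [[[0.03,0.11,0.18],[0.0,0.0,0.0]],[[0.05,0.22,0.35],[0.0,0.0,0.0]],[[0.08,0.33,0.53],[0.0,0.0,0.0]],[[0.11,0.44,0.7],[0.0,0.0,0.0]],[[0.133,0.55,0.88],[0.0,0.0,0.0]]]
.48,-.30,.16,103 [[[0.03,0.12,0.18],[0.0,0.0,0.0]],[[0.05,0.25,0.36],[0.0,0.0,0.0]],[[0.08,0.37,0.54],[0.0,0.0,0.0]],[[0.11,0.49,0.72],[0.0,0.0,0.0]],[[0.133,0.615,0.894],[0.0,0.0,0.0]]]
.60,-.19,.15,102.5 [[[0.01,0.11,0.19],[0.0,0.0,0.0]],[[0.03,0.21,0.38],[0.0,0.0,0.0]],[[0.04,0.32,0.57],[0.01,0.0,0.0]],[[0.05,0.43,0.76],[0.01,0.0,0.0]],[[0.067,0.535,0.944],[0.011,0.0,0.0]]]
.636,-.161,.09,102.5 [[[0.08,0.03,0.06],[0.0,0.0,0.0]],[[0.16,0.05,0.11],[0.0,0.0,0.0]],[[0.24,0.08,0.17],[0.0,0.0,0.0]],[[0.32,0.11,0.22],[0.0,0.0,0.0]],[[0.4,0.137,0.276],[0.0,0.0,0.0]]]
```

Request:
{"op": "send_rows", "data": {
  "plan": [
    [[0.06,0.13,0.18],[0,0,0]],
    [[0.12,0.27,0.35],[0,0,0]],
    [[0.18,0.4,0.53],[0,0,0]],
    [[0.24,0.53,0.71],[0,0,0]],
    [[0.3,0.66,0.88],[0,0,0]]
  ],
  "jaw": 1,
  "force": 25
}}

```text
time_s: 1.3
tcp_pos: [0.2605, -0.5298, 0.2004]
eef_rot: [-61.3, 90.0, -48.2]
contact_force: [0.4, -0.5, -0.7]
gripper_width: 0.0874
```

Request:
{"op": "send_rows", "data": {
  "plan": [
    [[0.03,0.11,0.18],[0,0,0]],
    [[0.05,0.22,0.35],[0,0,0]],
    [[0.08,0.33,0.53],[0,0,0]],
    [[0.11,0.44,0.7],[0,0,0]],
    [[0.13,0.55,0.88],[0,0,0]]
  ]
}}

```text
time_s: 1.8
tcp_pos: [0.3709, -0.4184, 0.1808]
eef_rot: [-55.3, 90.0, -42.2]
contact_force: [-0.4, -0.5, -0.8]
gripper_width: 0.0877
```

Request:
{"op": "send_rows", "data": {
  "plan": [
    [[0.03,0.12,0.18],[0,0,0]],
    [[0.05,0.25,0.36],[0,0,0]],
    [[0.08,0.37,0.54],[0,0,0]],
    [[0.11,0.49,0.72],[0,0,0]],
    [[0.13,0.62,0.89],[0,0,0]]
  ]
}}

```text
time_s: 2.3
tcp_pos: [0.4807, -0.2963, 0.1613]
eef_rot: [-49.7, 89.9, -36.5]
contact_force: [0.2, -0.5, -0.2]
gripper_width: 0.0874
```

Request:
{"op": "send_rows", "data": {
  "plan": [
    [[0.01,0.11,0.19],[0,0,0]],
    [[0.03,0.21,0.38],[0,0,0]],
    [[0.04,0.32,0.57],[0.01,0,0]],
    [[0.05,0.43,0.76],[0.01,0,0]],
    [[0.07,0.53,0.94],[0.01,0,0]]
  ]
}}

```text
time_s: 2.8
tcp_pos: [0.6011, -0.1857, 0.1511]
eef_rot: [-36.2, 89.9, -23.5]
contact_force: [0.5, -0.7, -0.3]
gripper_width: 0.0877
```

```bash
python3 - <<'E'
from h import *
c=r.capture('wrist'); save(c,'w1')
P,u,v=pts(c)
for nm,g in (('tun',(.518,-.2025)),('heat',(.577,-.1857)),('tra',(.636,-.1607))):
    m=(np.hypot(P[:,0]-g[0],P[:,1]-g[1])<.032)&(P[:,2]>.05)&(P[:,2]<.066)
    if m.sum()>20:
        rect=cv2.minAreaRect(P[m,:2].astype(np.float32)*1000); print(nm,m.sum(),np.round(rect[0],1),np.round(rect[1]),round(rect[2],1),np.percentile(P[m,2],90).round(3))
E
python3 plan.py .636,-.161,.10,102.5 .636,-.161,.047,102.5
```

```text
tun 3345 [ 518.2 -203.7] [39. 31.] 28.1 0.062
heat 2239 [ 577.2 -186.6] [36. 36.] 11.1 0.063
tra 2754 [ 633.  -163.1] [33. 35.] 12.5 0.062
t 2.85 pos [ 0.6041 -0.1834  0.1503] w 0.0877 F [ 4.6 -0.2  1.3] psi 102.8
.636,-.161,.10,102.5 [[[0.07,0.02,0.05],[0.0,0.0,0.0]],[[0.13,0.04,0.1],[0.0,0.0,0.0]],[[0.2,0.06,0.14],[0.0,0.0,0.0]],[[0.27,0.08,0.19],[0.01,0.0,0.0]],[[0.336,0.099,0.24],[0.008,0.003,0.002]]]
.636,-.161,.047,102.5 [[[0.07,0.0,-0.0],[0.0,0.0,0.0]],[[0.14,0.0,-0.0],[0.0,0.0,0.0]],[[0.21,0.0,-0.0],[0.0,0.0,0.0]],[[0.28,0.0,-0.0],[0.0,0.0,0.0]],[[0.353,0.0,-0.0],[0.0,0.0,0.0]]]
```

View pics/w1.png

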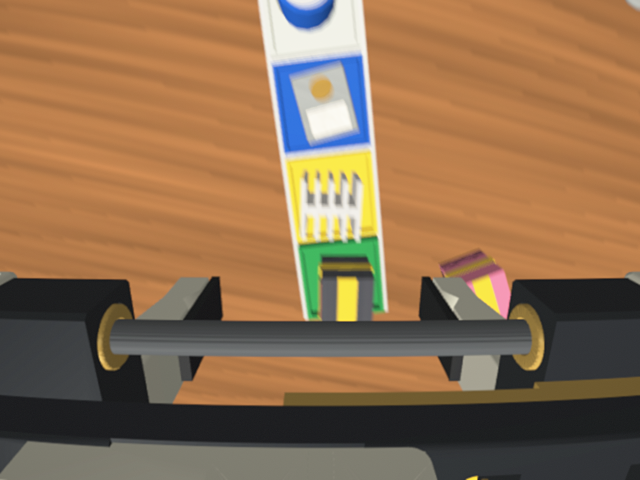

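The wrist view confirms the layout (tuner at (325,100), heatsink (335,205), transformer (345,285)), with positions agreeing within about 2 mm. The pink look-alike sits close by at (478,280), so I'll go down with the jaws only partly open.

Request:
{"op": "send_rows", "data": {
  "plan": [
    [[0.07,0.02,0.05],[0,0,0]],
    [[0.13,0.04,0.1],[0,0,0]],
    [[0.2,0.06,0.14],[0,0,0]],
    [[0.27,0.08,0.19],[0,0,0]],
    [[0.336,0.095,0.235],[0.01,0,0]]
  ],
  "jaw": 0.4
}}

```text
time_s: 3.35
tcp_pos: [0.6354, -0.1618, 0.0988]
eef_rot: [-36.7, 89.9, -24.4]
contact_force: [0.8, -0.3, -0.0]
gripper_width: 0.062
```

Request:
{"op": "send_rows", "data": {
  "plan": [
    [[0.07,0,0],[0,0,0]],
    [[0.14,0,0],[0,0,0]],
    [[0.21,0,0],[0,0,0]],
    [[0.28,0,0],[0,0,0]],
    [[0.35,0,0],[0,0,0]]
  ]
}}

```text
time_s: 3.85
tcp_pos: [0.6354, -0.162, 0.0455]
eef_rot: [-35.9, 89.9, -23.6]
contact_force: [0.0, 0.0, -0.2]
gripper_width: 0.0613
```

Request:
{"op": "send_rows", "data": {
  "plan": [
    [[0,0,0],[0,0,0]],
    [[0,0,0],[0,0,0]],
    [[0,0,0],[0,0,0]],
    [[0,0,0],[0,0,0]],
    [[0,0,0],[0,0,0]]
  ],
  "jaw": -1,
  "force": 25
}}

```text
time_s: 4.35
tcp_pos: [0.6358, -0.162, 0.0461]
eef_rot: [-28.0, 89.8, -15.7]
contact_force: [1.2, 0.1, 1.2]
gripper_width: 0.0357
```

```bash
python3 plan.py .636,-.161,.15,102.5 .60,-.03,.16,90 .54,.11,.16,75 .488,.2448,.14,71 .488,.2448,.06,71
```

```text
t 4.35 pos [ 0.6358 -0.162   0.0461] w 0.0357 F [1.2 0.1 1.2] psi 102.3
.636,-.161,.15,102.5 [[[-0.14,0.0,0.0],[-0.0,0.0,0.0]],[[-0.28,0.0,0.0],[-0.0,0.0,0.0]],[[-0.42,0.0,0.0],[-0.0,0.0,0.0]],[[-0.55,0.0,0.0],[-0.0,0.0,0.0]],[[-0.692,0.005,0.005],[-0.004,0.003,0.002]]]
.60,-.03,.16,90 [[[-0.01,0.18,-0.01],[0.06,0.0,0.0]],[[-0.03,0.36,-0.02],[0.11,0.0,0.0]],[[-0.04,0.54,-0.03],[0.17,0.0,0.0]],[[-0.05,0.72,-0.04],[0.22,0.0,0.0]],[[-0.067,0.905,-0.045],[0.278,0.0,0.0]]]
.54,.11,.16,75 [[[0.0,0.19,-0.08],[0.07,0.0,0.0]],[[0.0,0.37,-0.16],[0.13,0.0,0.0]],[[0.0,0.56,-0.24],[0.2,0.0,0.0]],[[0.0,0.75,-0.32],[0.27,0.0,0.0]],[[0.0,0.933,-0.4],[0.333,0.0,0.0]]]
.488,.2448,.14,71 [[[0.03,0.16,-0.11],[0.02,0.0,0.0]],[[0.05,0.31,-0.23],[0.04,0.0,0.0]],[[0.08,0.47,-0.34],[0.05,0.0,0.0]],[[0.11,0.62,-0.45],[0.07,0.0,0.0]],[[0.133,0.778,-0.567],[0.089,0.0,0.0]]]
.488,.2448,.06,71 [[[0.11,0.0,0.0],[0.0,0.0,0.0]],[[0.21,0.0,0.0],[0.0,0.0,0.0]],[[0.32,0.0,0.0],[0.0,0.0,0.0]],[[0.43,0.0,0.0],[0.0,0.0,0.0]],[[0.533,0.0,0.0],[0.0,0.0,0.0]]]
```

Request:
{"op": "send_rows", "data": {
  "plan": [
    [[-0.1,0,0],[0,0,0]],
    [[-0.24,0,0],[0,0,0]],
    [[-0.4,0,0],[0,0,0]],
    [[-0.55,0,0],[0,0,0]],
    [[-0.69,0,0],[0,0,0]]
  ]
}}

```text
time_s: 4.85
tcp_pos: [0.6356, -0.162, 0.1521]
eef_rot: [-24.2, 89.8, -11.9]
contact_force: [0.5, -0.0, -1.7]
gripper_width: 0.0359
```

Request:
{"op": "send_rows", "data": {
  "plan": [
    [[-0.01,0.18,-0.01],[0.06,0,0]],
    [[-0.03,0.36,-0.02],[0.11,0,0]],
    [[-0.04,0.54,-0.03],[0.17,0,0]],
    [[-0.05,0.72,-0.04],[0.22,0,0]],
    [[-0.067,0.905,-0.045],[0.278,0,0]]
  ]
}}

```text
time_s: 5.35
tcp_pos: [0.5994, -0.0299, 0.1632]
eef_rot: [-6.9, 89.7, -7.1]
contact_force: [0.1, -0.2, -0.4]
gripper_width: 0.0359
```

Request:
{"op": "send_rows", "data": {
  "plan": [
    [[0,0.19,-0.08],[0.07,0,0]],
    [[0,0.37,-0.16],[0.13,0,0]],
    [[0,0.56,-0.24],[0.2,0,0]],
    [[0,0.75,-0.32],[0.27,0,0]],
    [[0,0.933,-0.4],[0.333,0,0]]
  ]
}}

```text
time_s: 5.85
tcp_pos: [0.5395, 0.1115, 0.1642]
eef_rot: [15.4, 89.6, 0.1]
contact_force: [0.3, 0.1, -1.0]
gripper_width: 0.0357
```

Request:
{"op": "send_rows", "data": {
  "plan": [
    [[0.03,0.16,-0.11],[0.02,0,0]],
    [[0.05,0.31,-0.23],[0.04,0,0]],
    [[0.08,0.47,-0.34],[0.05,0,0]],
    [[0.11,0.62,-0.45],[0.07,0,0]],
    [[0.133,0.778,-0.567],[0.089,0,0]]
  ]
}}

```text
time_s: 6.35
tcp_pos: [0.4881, 0.2476, 0.145]
eef_rot: [26.4, 89.6, 7.0]
contact_force: [0.4, 0.5, -0.2]
gripper_width: 0.0359
```

Request:
{"op": "send_rows", "data": {
  "plan": [
    [[0.11,0,0],[0,0,0]],
    [[0.21,0,0],[0,0,0]],
    [[0.32,0,0],[0,0,0]],
    [[0.43,0,0],[0,0,0]],
    [[0.53,0,0],[0,0,0]]
  ]
}}

```text
time_s: 6.85
tcp_pos: [0.4888, 0.2479, 0.066]
eef_rot: [30.6, 89.5, 11.2]
contact_force: [-0.0, 0.4, -0.8]
gripper_width: 0.0361
```

```bash
python3 - <<'E'
from h import *
c=r.capture('wrist'); save(c,'w2')
E
python3 plan.py .488,.2448,.043,71 .488,.2448,.043,71 .488,.2448,.12,71
```

```text
t 6.9 pos [0.4878 0.247  0.0637] w 0.036 F [ 0.2 -1.6 -3.4] psi 70.6
.488,.2448,.043,71 [[[0.03,-0.0,0.0],[-0.0,0.0,-0.0]],[[0.06,-0.01,0.0],[-0.0,0.0,-0.0]],[[0.08,-0.01,0.0],[-0.01,0.0,-0.0]],[[0.11,-0.01,0.0],[-0.01,0.01,-0.0]],[[0.138,-0.014,0.006],[-0.01,0.006,-0.002]]]
.488,.2448,.043,71 [[[0.0,0.0,0.0],[0.0,0.0,0.0]],[[0.0,0.0,0.0],[0.0,0.0,0.0]],[[0.0,0.0,0.0],[0.0,0.0,0.0]],[[0.0,0.0,0.0],[0.0,0.0,0.0]],[[0.0,0.0,0.0],[0.0,0.0,0.0]]]
.488,.2448,.12,71 [[[-0.1,0.0,0.0],[0.0,0.0,0.0]],[[-0.21,0.0,0.0],[0.0,0.0,0.0]],[[-0.31,0.0,0.0],[0.0,0.0,0.0]],[[-0.41,0.0,0.0],[0.0,0.0,0.0]],[[-0.513,0.0,0.0],[0.0,0.0,0.0]]]
```

View pics/w2.png

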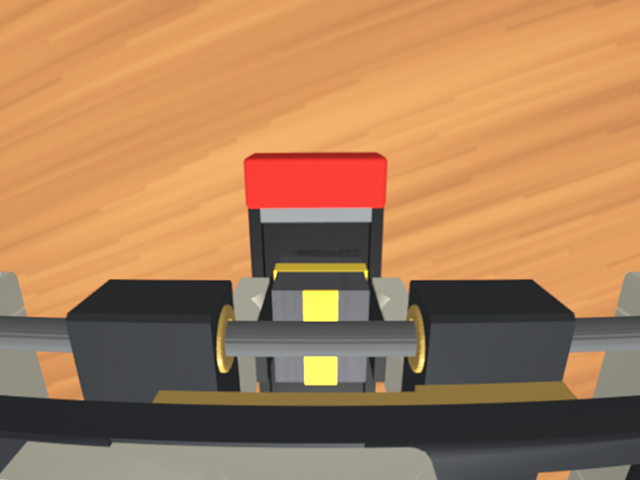

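The transformer is held straight (320,335), centred in the near pocket below the red block (315,180). Setting it down.

Request:
{"op": "send_rows", "data": {
  "plan": [
    [[0.03,0,0],[0,0,0]],
    [[0.06,-0.01,0],[0,0,0]],
    [[0.09,-0.01,0],[0,0,0]],
    [[0.12,-0.01,0],[-0.01,0.006,0]],
    [[0.138,-0.014,0.006],[-0.01,0.006,0]]
  ]
}}

```text
time_s: 7.4
tcp_pos: [0.4882, 0.2448, 0.0429]
eef_rot: [82.6, 89.9, 63.7]
contact_force: [0.5, 0.1, -1.1]
gripper_width: 0.0361
```

```bash
python3 plan.py .488,.2448,.043,71
```

```text
t 7.4 pos [0.4882 0.2448 0.0429] w 0.0361 F [ 0.5  0.1 -1.1] psi 71.0
.488,.2448,.043,71 [[[-0.0,-0.0,-0.0],[0.0,0.0,-0.0]],[[-0.0,-0.0,-0.0],[0.0,0.0,-0.0]],[[-0.0,-0.0,-0.0],[0.0,0.0,-0.0]],[[-0.0,-0.0,-0.0],[0.0,0.0,-0.0]],[[-0.0,-0.001,-0.001],[0.001,0.0,-0.002]]]
```

Request:
{"op": "send_rows", "data": {
  "plan": [
    [[0,0,0],[0,0,0]],
    [[0,0,0],[0,0,0]],
    [[0,0,0],[0,0,0]],
    [[0,0,0],[0,0,0]],
    [[0,0,0],[0,0,0]]
  ],
  "jaw": 0.4
}}

```text
time_s: 7.9
tcp_pos: [0.4882, 0.2449, 0.0431]
eef_rot: [79.8, 89.9, 60.9]
contact_force: [0.0, 0.5, -0.1]
gripper_width: 0.061
```

Request:
{"op": "send_rows", "data": {
  "plan": [
    [[-0.08,0,0],[0,0,0]],
    [[-0.18,0,0],[0,0,0]],
    [[-0.3,0,0],[0,0,0]],
    [[-0.45,0,0],[0,0,0]],
    [[-0.6,0,0],[0,0,0]]
  ]
}}

```text
time_s: 8.4
tcp_pos: [0.4881, 0.2447, 0.1348]
eef_rot: [73.9, 89.9, 55.0]
contact_force: [-0.2, 0.7, -0.1]
gripper_width: 0.0615
```

```bash
python3 plan.py .52,.115,.14,81 .55,-.02,.14,91 .573,-.155,.13,101 .577,-.1862,.09,101 .577,-.1862,.047,101
```

```text
t 8.4 pos [0.4881 0.2447 0.1348] w 0.0615 F [-0.2  0.7 -0.1] psi 71.1
.52,.115,.14,81 [[[-0.01,-0.15,0.1],[-0.04,0.0,-0.0]],[[-0.01,-0.3,0.19],[-0.09,0.0,-0.0]],[[-0.02,-0.45,0.29],[-0.13,0.0,-0.0]],[[-0.03,-0.6,0.39],[-0.18,0.0,-0.0]],[[-0.036,-0.749,0.482],[-0.221,0.001,-0.003]]]
.55,-.02,.14,91 [[[0.0,-0.17,0.07],[-0.04,0.0,0.0]],[[0.0,-0.34,0.14],[-0.09,0.0,0.0]],[[0.0,-0.51,0.2],[-0.13,0.0,0.0]],[[0.0,-0.69,0.27],[-0.18,0.0,0.0]],[[0.0,-0.858,0.338],[-0.222,0.0,0.0]]]
.573,-.155,.13,101 [[[0.01,-0.18,0.03],[-0.04,0.0,0.0]],[[0.03,-0.36,0.06],[-0.09,0.0,0.0]],[[0.04,-0.54,0.08],[-0.13,0.0,0.0]],[[0.05,-0.72,0.11],[-0.18,0.0,0.0]],[[0.067,-0.903,0.138],[-0.222,0.0,0.0]]]
.577,-.1862,.09,101 [[[0.05,-0.04,-0.0],[0.0,0.0,0.0]],[[0.11,-0.08,-0.01],[0.0,0.0,0.0]],[[0.16,-0.13,-0.01],[0.0,0.0,0.0]],[[0.21,-0.17,-0.01],[0.0,0.0,0.0]],[[0.267,-0.209,-0.014],[0.0,0.0,0.0]]]
.577,-.1862,.047,101 [[[0.06,0.0,0.0],[0.0,0.0,0.0]],[[0.11,0.0,0.0],[0.0,0.0,0.0]],[[0.17,0.0,0.0],[0.0,0.0,0.0]],[[0.23,0.0,0.0],[0.0,0.0,0.0]],[[0.287,0.0,0.0],[0.0,0.0,0.0]]]
```

Request:
{"op": "send_rows", "data": {
  "plan": [
    [[-0.01,-0.15,0.1],[-0.04,0,0]],
    [[-0.01,-0.3,0.19],[-0.09,0,0]],
    [[-0.02,-0.45,0.29],[-0.13,0,0]],
    [[-0.03,-0.6,0.39],[-0.18,0,0]],
    [[-0.036,-0.75,0.482],[-0.221,0,0]]
  ]
}}

```text
time_s: 8.9
tcp_pos: [0.5203, 0.1139, 0.1413]
eef_rot: [53.2, 89.8, 44.3]
contact_force: [-0.0, 0.5, 0.5]
gripper_width: 0.0617
```

Request:
{"op": "send_rows", "data": {
  "plan": [
    [[0,-0.17,0.07],[-0.04,0,0]],
    [[0,-0.34,0.14],[-0.09,0,0]],
    [[0,-0.51,0.2],[-0.13,0,0]],
    [[0,-0.69,0.27],[-0.18,0,0]],
    [[0,-0.858,0.338],[-0.222,0,0]]
  ]
}}

```text
time_s: 9.4
tcp_pos: [0.5507, -0.0223, 0.1422]
eef_rot: [36.0, 89.8, 37.1]
contact_force: [-0.9, 0.3, -0.2]
gripper_width: 0.0618
```

Request:
{"op": "send_rows", "data": {
  "plan": [
    [[0.01,-0.18,0.03],[-0.04,0,0]],
    [[0.03,-0.36,0.06],[-0.09,0,0]],
    [[0.04,-0.54,0.08],[-0.13,0,0]],
    [[0.05,-0.72,0.11],[-0.18,0,0]],
    [[0.067,-0.903,0.138],[-0.222,0,0]]
  ]
}}

```text
time_s: 9.9
tcp_pos: [0.5746, -0.1584, 0.1331]
eef_rot: [16.8, 89.7, 28.1]
contact_force: [0.5, 0.7, 0.1]
gripper_width: 0.0613
```

Request:
{"op": "send_rows", "data": {
  "plan": [
    [[0.05,-0.04,0],[0,0,0]],
    [[0.11,-0.08,-0.01],[0,0,0]],
    [[0.16,-0.13,-0.01],[0,0,0]],
    [[0.21,-0.17,-0.01],[0,0,0]],
    [[0.267,-0.209,-0.014],[0,0,0]]
  ]
}}

```text
time_s: 10.4
tcp_pos: [0.5791, -0.1894, 0.0925]
eef_rot: [15.9, 89.7, 27.3]
contact_force: [0.0, 1.5, 1.2]
gripper_width: 0.0615
```

```bash
python3 plan.py .577,-.1862,.047,101
```

```text
t 10.4 pos [ 0.5791 -0.1894  0.0925] w 0.0615 F [0.  1.5 1.2] psi 101.3
.577,-.1862,.047,101 [[[0.06,0.0,-0.0],[0.0,0.0,-0.0]],[[0.12,0.01,-0.0],[0.0,0.0,-0.0]],[[0.18,0.01,-0.01],[0.0,0.0,-0.0]],[[0.24,0.02,-0.01],[0.01,0.01,-0.0]],[[0.303,0.023,-0.011],[0.007,0.006,-0.002]]]
```

Request:
{"op": "send_rows", "data": {
  "plan": [
    [[0.06,0.01,0],[0,0,0]],
    [[0.12,0.02,-0.01],[0,0,0]],
    [[0.18,0.023,-0.01],[0.007,0.006,0]],
    [[0.24,0.023,-0.01],[0.007,0.006,0]],
    [[0.303,0.023,-0.01],[0.007,0.006,0]]
  ]
}}

```text
time_s: 10.9
tcp_pos: [0.5773, -0.1859, 0.0463]
eef_rot: [75.2, 89.9, 86.3]
contact_force: [0.2, 0.1, 0.2]
gripper_width: 0.0617
```

Request:
{"op": "send_rows", "data": {
  "plan": [
    [[0,0,0],[0,0,0]],
    [[0,0,0],[0,0,0]],
    [[0,0,0],[0,0,0]],
    [[0,0,0],[0,0,0]],
    [[0,0,0],[0,0,0]]
  ],
  "jaw": -1
}}

```text
time_s: 11.4
tcp_pos: [0.5776, -0.1859, 0.0468]
eef_rot: [40.8, 89.9, 51.8]
contact_force: [0.5, 1.1, 0.6]
gripper_width: 0.0358
```

```bash
python3 plan.py .577,-.186,.15,101 .575,-.05,.16,91 .565,.085,.16,80 .5467,.2246,.15,71 .5467,.2246,.065,71
```

```text
t 11.4 pos [ 0.5776 -0.1859  0.0468] w 0.0358 F [0.5 1.1 0.6] psi 101.0
.577,-.186,.15,101 [[[-0.14,0.0,-0.0],[0.0,0.0,-0.0]],[[-0.28,0.0,-0.0],[0.0,0.0,-0.0]],[[-0.41,0.0,-0.0],[0.0,0.0,-0.0]],[[-0.55,0.0,-0.0],[0.0,0.0,-0.0]],[[-0.688,0.001,-0.003],[0.001,0.002,-0.001]]]
.575,-.05,.16,91 [[[-0.01,0.18,0.03],[0.04,0.0,0.0]],[[-0.03,0.36,0.06],[0.09,0.0,0.0]],[[-0.04,0.54,0.1],[0.13,0.0,0.0]],[[-0.05,0.71,0.13],[0.18,0.0,0.0]],[[-0.067,0.893,0.16],[0.222,0.0,0.0]]]
.565,.085,.16,80 [[[0.0,0.18,-0.01],[0.05,0.0,0.0]],[[0.0,0.36,-0.02],[0.1,0.0,0.0]],[[0.0,0.54,-0.03],[0.15,0.0,0.0]],[[0.0,0.72,-0.04],[0.2,0.0,0.0]],[[0.0,0.901,-0.051],[0.244,0.0,0.0]]]
.5467,.2246,.15,71 [[[0.01,0.18,-0.06],[0.04,0.0,0.0]],[[0.03,0.36,-0.11],[0.08,0.0,0.0]],[[0.04,0.54,-0.17],[0.12,0.0,0.0]],[[0.05,0.72,-0.23],[0.16,0.0,0.0]],[[0.067,0.895,-0.282],[0.2,0.0,0.0]]]
.5467,.2246,.065,71 [[[0.11,0.0,0.0],[0.0,0.0,0.0]],[[0.23,0.0,0.0],[0.0,0.0,0.0]],[[0.34,0.0,0.0],[0.0,0.0,0.0]],[[0.45,0.0,0.0],[0.0,0.0,0.0]],[[0.567,0.0,0.0],[0.0,0.0,0.0]]]
```

Request:
{"op": "send_rows", "data": {
  "plan": [
    [[-0.1,0,0],[0,0,0]],
    [[-0.24,0,0],[0,0,0]],
    [[-0.4,0,0],[0,0,0]],
    [[-0.55,0,0],[0,0,0]],
    [[-0.69,0,0],[0,0,0]]
  ]
}}

```text
time_s: 11.9
tcp_pos: [0.5773, -0.1861, 0.1515]
eef_rot: [36.1, 89.9, 47.1]
contact_force: [1.0, 0.5, -2.2]
gripper_width: 0.0356
```

Request:
{"op": "send_rows", "data": {
  "plan": [
    [[-0.01,0.18,0.03],[0.04,0,0]],
    [[-0.03,0.36,0.06],[0.09,0,0]],
    [[-0.04,0.54,0.1],[0.13,0,0]],
    [[-0.05,0.71,0.13],[0.18,0,0]],
    [[-0.067,0.893,0.16],[0.222,0,0]]
  ]
}}

```text
time_s: 12.4
tcp_pos: [0.5749, -0.0491, 0.1618]
eef_rot: [51.7, 89.9, 52.6]
contact_force: [-0.3, -0.7, -2.0]
gripper_width: 0.0358
```

Request:
{"op": "send_rows", "data": {
  "plan": [
    [[0,0.18,-0.01],[0.05,0,0]],
    [[0,0.36,-0.02],[0.1,0,0]],
    [[0,0.54,-0.03],[0.15,0,0]],
    [[0,0.72,-0.04],[0.2,0,0]],
    [[0,0.9,-0.051],[0.244,0,0]]
  ]
}}

```text
time_s: 12.9
tcp_pos: [0.5647, 0.0868, 0.1622]
eef_rot: [65.6, 89.9, 55.4]
contact_force: [0.1, 0.8, -1.6]
gripper_width: 0.036
```

Request:
{"op": "send_rows", "data": {
  "plan": [
    [[0.01,0.18,-0.06],[0.04,0,0]],
    [[0.03,0.36,-0.11],[0.08,0,0]],
    [[0.04,0.54,-0.17],[0.12,0,0]],
    [[0.05,0.72,-0.23],[0.16,0,0]],
    [[0.067,0.89,-0.282],[0.2,0,0]]
  ]
}}

```text
time_s: 13.4
tcp_pos: [0.5462, 0.2268, 0.1525]
eef_rot: [75.2, 89.8, 56.0]
contact_force: [0.5, -0.3, -0.6]
gripper_width: 0.0358
```

Request:
{"op": "send_rows", "data": {
  "plan": [
    [[0.11,0,0],[0,0,0]],
    [[0.23,0,0],[0,0,0]],
    [[0.34,0,0],[0,0,0]],
    [[0.45,0,0],[0,0,0]],
    [[0.567,0,0],[0,0,0]]
  ]
}}

```text
time_s: 13.9
tcp_pos: [0.5462, 0.2271, 0.067]
eef_rot: [75.7, 89.8, 56.5]
contact_force: [-1.1, 0.5, -0.7]
gripper_width: 0.0358
```

```bash
python3 plan.py .5467,.2246,.0435,71
python3 - <<'E'
from h import *
c=r.capture('wrist'); save(c,'w3')
E
```

```text
t 13.9 pos [0.5462 0.2271 0.067 ] w 0.0358 F [-1.1  0.5 -0.7] psi 70.8
.5467,.2246,.0435,71 [[[0.03,-0.0,0.0],[-0.0,0.0,-0.0]],[[0.06,-0.01,0.0],[-0.0,0.0,-0.0]],[[0.09,-0.01,0.01],[-0.0,0.0,-0.0]],[[0.13,-0.01,0.01],[-0.0,0.0,-0.0]],[[0.157,-0.015,0.009],[-0.005,0.001,-0.004]]]
```

View pics/w3.png

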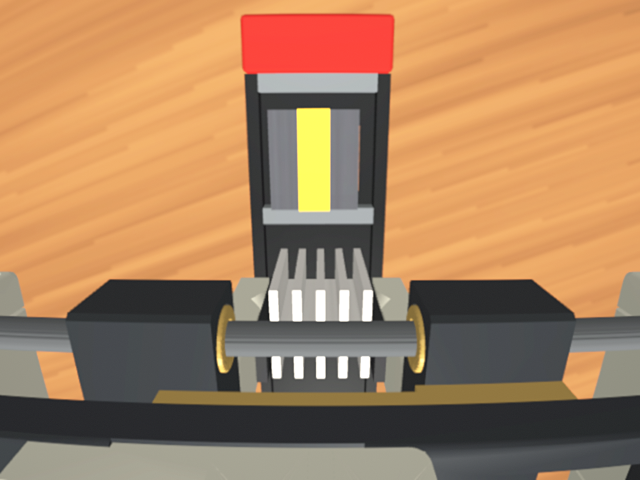

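The transformer stands centred in the pocket by the red block (315,160). The heatsink is held straight over the next pocket (320,320).

```bash
python3 plan.py .5467,.2246,.0435,71
```

```text
t 13.95 pos [0.5446 0.2261 0.064 ] w 0.0358 F [-0.6 -1.  -3.4] psi 70.7
.5467,.2246,.0435,71 [[[0.03,-0.0,0.0],[-0.0,-0.0,0.0]],[[0.05,-0.0,0.01],[-0.0,-0.0,0.0]],[[0.08,-0.0,0.01],[-0.0,-0.0,0.0]],[[0.11,-0.0,0.01],[-0.0,-0.0,0.0]],[[0.136,-0.005,0.016],[-0.006,-0.002,0.0]]]
```

Request:
{"op": "send_rows", "data": {
  "plan": [
    [[0.03,0,0],[0,0,0]],
    [[0.06,0,0.01],[0,0,0]],
    [[0.09,0,0.01],[0,0,0]],
    [[0.12,-0.005,0.016],[-0.006,0,0]],
    [[0.136,-0.005,0.016],[-0.006,0,0]]
  ]
}}

```text
time_s: 14.45
tcp_pos: [0.5467, 0.2245, 0.0434]
eef_rot: [-175.0, 89.9, 166.0]
contact_force: [0.2, -0.2, -1.8]
gripper_width: 0.036
```

Request:
{"op": "send_rows", "data": {
  "plan": [
    [[0,0,0],[0,0,0]],
    [[0,0,0],[0,0,0]],
    [[0,0,0],[0,0,0]],
    [[0,0,0],[0,0,0]],
    [[0,0,0],[0,0,0]]
  ],
  "jaw": 0.4
}}

```text
time_s: 14.95
tcp_pos: [0.5468, 0.2246, 0.0436]
eef_rot: [174.9, 89.9, 155.9]
contact_force: [-0.2, -0.2, -0.1]
gripper_width: 0.0608
```

Request:
{"op": "send_rows", "data": {
  "plan": [
    [[-0.08,0,0],[0,0,0]],
    [[-0.18,0,0],[0,0,0]],
    [[-0.3,0,0],[0,0,0]],
    [[-0.45,0,0],[0,0,0]],
    [[-0.62,0,0],[0,0,0]]
  ]
}}

```text
time_s: 15.45
tcp_pos: [0.5467, 0.2243, 0.1381]
eef_rot: [-176.7, 89.9, 164.3]
contact_force: [0.1, 0.3, 0.4]
gripper_width: 0.061
```

```bash
python3 plan.py .54,.09,.145,85 .53,-.045,.145,100 .519,-.175,.14,117.5 .5178,-.203,.10,117.5
```

```text
t 15.45 pos [0.5467 0.2243 0.1381] w 0.061 F [0.1 0.3 0.4] psi 71.0
.54,.09,.145,85 [[[-0.01,-0.17,0.05],[-0.06,-0.0,-0.0]],[[-0.02,-0.34,0.1],[-0.12,-0.0,-0.0]],[[-0.03,-0.52,0.15],[-0.19,-0.0,-0.0]],[[-0.04,-0.69,0.2],[-0.25,-0.0,-0.0]],[[-0.046,-0.861,0.249],[-0.311,-0.002,-0.0]]]
.53,-.045,.145,100 [[[0.0,-0.18,0.0],[-0.07,0.0,0.0]],[[0.0,-0.36,0.0],[-0.13,0.0,0.0]],[[0.0,-0.54,0.01],[-0.2,0.0,0.0]],[[0.0,-0.72,0.01],[-0.27,0.0,0.0]],[[0.0,-0.902,0.012],[-0.333,0.0,0.0]]]
.519,-.175,.14,117.5 [[[0.01,-0.17,-0.04],[-0.08,0.0,0.0]],[[0.01,-0.34,-0.09],[-0.16,0.0,0.0]],[[0.02,-0.5,-0.13],[-0.23,0.0,0.0]],[[0.03,-0.67,-0.18],[-0.31,0.0,0.0]],[[0.033,-0.841,-0.223],[-0.389,0.0,0.0]]]
.5178,-.203,.10,117.5 [[[0.05,-0.03,-0.02],[0.0,0.0,0.0]],[[0.11,-0.06,-0.04],[0.0,0.0,0.0]],[[0.16,-0.1,-0.06],[0.0,0.0,0.0]],[[0.21,-0.13,-0.07],[0.0,0.0,0.0]],[[0.267,-0.162,-0.093],[0.0,0.0,0.0]]]
```

Request:
{"op": "send_rows", "data": {
  "plan": [
    [[-0.01,-0.17,0.05],[-0.06,0,0]],
    [[-0.02,-0.34,0.1],[-0.12,0,0]],
    [[-0.03,-0.52,0.15],[-0.19,0,0]],
    [[-0.04,-0.69,0.2],[-0.25,0,0]],
    [[-0.046,-0.86,0.249],[-0.311,0,0]]
  ]
}}

```text
time_s: 15.95
tcp_pos: [0.5401, 0.0893, 0.1462]
eef_rot: [125.0, 89.9, 120.1]
contact_force: [-0.2, -0.2, 0.4]
gripper_width: 0.061
```

Request:
{"op": "send_rows", "data": {
  "plan": [
    [[0,-0.18,0],[-0.07,0,0]],
    [[0,-0.36,0],[-0.13,0,0]],
    [[0,-0.54,0.01],[-0.2,0,0]],
    [[0,-0.72,0.01],[-0.27,0,0]],
    [[0,-0.9,0.012],[-0.333,0,0]]
  ]
}}

```text
time_s: 16.45
tcp_pos: [0.5305, -0.0465, 0.1473]
eef_rot: [50.7, 89.9, 60.9]
contact_force: [0.4, 1.1, 0.5]
gripper_width: 0.0611
```

Request:
{"op": "send_rows", "data": {
  "plan": [
    [[0.01,-0.17,-0.04],[-0.08,0,0]],
    [[0.01,-0.34,-0.09],[-0.16,0,0]],
    [[0.02,-0.5,-0.13],[-0.23,0,0]],
    [[0.03,-0.67,-0.18],[-0.31,0,0]],
    [[0.033,-0.84,-0.223],[-0.389,0,0]]
  ]
}}

```text
time_s: 16.95
tcp_pos: [0.5198, -0.1775, 0.1431]
eef_rot: [8.1, 89.9, 36.0]
contact_force: [1.0, -0.2, 0.9]
gripper_width: 0.0615
```

Request:
{"op": "send_rows", "data": {
  "plan": [
    [[0.05,-0.03,-0.02],[0,0,0]],
    [[0.11,-0.06,-0.04],[0,0,0]],
    [[0.16,-0.1,-0.06],[0,0,0]],
    [[0.21,-0.13,-0.07],[0,0,0]],
    [[0.267,-0.162,-0.093],[0,0,0]]
  ]
}}

```text
time_s: 17.45
tcp_pos: [0.5193, -0.2052, 0.1024]
eef_rot: [6.5, 89.9, 34.4]
contact_force: [0.4, 0.0, 0.2]
gripper_width: 0.0615
```

```bash
python3 plan.py .5178,-.203,.047,117.5
```

```text
t 17.45 pos [ 0.5193 -0.2052  0.1024] w 0.0615 F [0.4 0.  0.2] psi 118.0
.5178,-.203,.047,117.5 [[[0.07,0.0,-0.0],[0.0,0.0,-0.0]],[[0.15,0.01,-0.0],[0.0,0.0,-0.0]],[[0.22,0.01,-0.0],[0.01,0.0,-0.0]],[[0.3,0.01,-0.0],[0.01,0.0,-0.0]],[[0.369,0.018,-0.002],[0.01,0.002,-0.0]]]
```

Request:
{"op": "send_rows", "data": {
  "plan": [
    [[0.07,0.01,0],[0,0,0]],
    [[0.15,0.018,0],[0.01,0,0]],
    [[0.22,0.018,0],[0.01,0,0]],
    [[0.3,0.018,0],[0.01,0,0]],
    [[0.369,0.018,0],[0.01,0,0]]
  ]
}}

```text
time_s: 17.95
tcp_pos: [0.5179, -0.2026, 0.0459]
eef_rot: [19.9, 89.9, 47.4]
contact_force: [-0.0, 0.6, -1.2]
gripper_width: 0.061
```

Request:
{"op": "send_rows", "data": {
  "plan": [
    [[0,0,0],[0,0,0]],
    [[0,0,0],[0,0,0]],
    [[0,0,0],[0,0,0]],
    [[0,0,0],[0,0,0]],
    [[0,0,0],[0,0,0]]
  ],
  "jaw": -1
}}

```text
time_s: 18.45
tcp_pos: [0.5183, -0.2027, 0.0464]
eef_rot: [-1.1, 89.9, 26.4]
contact_force: [0.5, -0.1, 0.4]
gripper_width: 0.0298
```

```bash
python3 plan.py .518,-.203,.15,117.5 .545,-.068,.17,102 .575,.066,.17,86 .6053,.2044,.16,71 .6053,.2044,.065,71
```

```text
t 18.45 pos [ 0.5183 -0.2027  0.0464] w 0.0298 F [ 0.5 -0.1  0.4] psi 117.5
.518,-.203,.15,117.5 [[[-0.14,-0.0,-0.0],[0.0,0.0,0.0]],[[-0.28,-0.0,-0.0],[0.0,0.0,0.0]],[[-0.41,-0.0,-0.0],[0.0,0.0,0.0]],[[-0.55,-0.0,-0.0],[0.0,0.0,0.0]],[[-0.69,-0.001,-0.001],[0.001,0.003,0.0]]]
.545,-.068,.17,102 [[[-0.03,0.14,0.12],[0.07,0.0,0.0]],[[-0.05,0.29,0.23],[0.14,0.0,0.0]],[[-0.08,0.43,0.35],[0.21,0.0,0.0]],[[-0.11,0.57,0.46],[0.28,0.0,0.0]],[[-0.133,0.715,0.575],[0.344,0.0,0.0]]]
.575,.066,.17,86 [[[0.0,0.17,0.08],[0.07,0.0,0.0]],[[0.0,0.33,0.15],[0.14,0.0,0.0]],[[0.0,0.5,0.23],[0.21,0.0,0.0]],[[0.0,0.67,0.31],[0.28,0.0,0.0]],[[0.0,0.832,0.381],[0.356,0.0,0.0]]]
.6053,.2044,.16,71 [[[0.01,0.19,0.03],[0.07,0.0,0.0]],[[0.03,0.37,0.05],[0.13,0.0,0.0]],[[0.04,0.56,0.08],[0.2,0.0,0.0]],[[0.05,0.75,0.11],[0.27,0.0,0.0]],[[0.067,0.935,0.137],[0.333,0.0,0.0]]]
.6053,.2044,.065,71 [[[0.13,0.0,0.0],[0.0,0.0,0.0]],[[0.25,0.0,0.0],[0.0,0.0,0.0]],[[0.38,0.0,0.0],[0.0,0.0,0.0]],[[0.51,0.0,0.0],[0.0,0.0,0.0]],[[0.633,0.0,0.0],[0.0,0.0,0.0]]]
```

Request:
{"op": "send_rows", "data": {
  "plan": [
    [[-0.1,0,0],[0,0,0]],
    [[-0.24,0,0],[0,0,0]],
    [[-0.4,0,0],[0,0,0]],
    [[-0.55,0,0],[0,0,0]],
    [[-0.69,0,0],[0,0,0]]
  ]
}}

```text
time_s: 18.95
tcp_pos: [0.518, -0.2028, 0.1513]
eef_rot: [-7.8, 89.8, 19.8]
contact_force: [0.2, 0.5, -0.4]
gripper_width: 0.0301
```

Request:
{"op": "send_rows", "data": {
  "plan": [
    [[-0.03,0.14,0.12],[0.07,0,0]],
    [[-0.05,0.29,0.23],[0.14,0,0]],
    [[-0.08,0.43,0.35],[0.21,0,0]],
    [[-0.11,0.57,0.46],[0.28,0,0]],
    [[-0.133,0.715,0.575],[0.344,0,0]]
  ]
}}

```text
time_s: 19.45
tcp_pos: [0.545, -0.0668, 0.1721]
eef_rot: [7.4, 89.8, 19.3]
contact_force: [1.5, 0.7, -0.5]
gripper_width: 0.0298
```

Request:
{"op": "send_rows", "data": {
  "plan": [
    [[0,0.17,0.08],[0.07,0,0]],
    [[0,0.33,0.15],[0.14,0,0]],
    [[0,0.5,0.23],[0.21,0,0]],
    [[0,0.67,0.31],[0.28,0,0]],
    [[0,0.832,0.381],[0.356,0,0]]
  ]
}}

```text
time_s: 19.95
tcp_pos: [0.5753, 0.0683, 0.1727]
eef_rot: [25.4, 89.8, 21.2]
contact_force: [0.4, -0.1, -0.9]
gripper_width: 0.0301
```

Request:
{"op": "send_rows", "data": {
  "plan": [
    [[0.01,0.19,0.03],[0.07,0,0]],
    [[0.03,0.37,0.05],[0.13,0,0]],
    [[0.04,0.56,0.08],[0.2,0,0]],
    [[0.05,0.75,0.11],[0.27,0,0]],
    [[0.067,0.93,0.137],[0.333,0,0]]
  ]
}}

```text
time_s: 20.45
tcp_pos: [0.6063, 0.2072, 0.1632]
eef_rot: [42.6, 89.7, 23.2]
contact_force: [0.6, 0.6, -0.7]
gripper_width: 0.03
```

Request:
{"op": "send_rows", "data": {
  "plan": [
    [[0.13,0,0],[0,0,0]],
    [[0.25,0,0],[0,0,0]],
    [[0.38,0,0],[0,0,0]],
    [[0.51,0,0],[0,0,0]],
    [[0.633,0,0],[0,0,0]]
  ]
}}

```text
time_s: 20.95
tcp_pos: [0.6066, 0.2074, 0.0676]
eef_rot: [43.5, 89.7, 24.1]
contact_force: [0.1, -0.4, -1.2]
gripper_width: 0.0295
```

```bash
python3 - <<'E'
from h import *
c=r.capture('wrist'); save(c,'w4')
E
python3 plan.py .6053,.2044,.0433,71
```

```text
t 21.0 pos [0.605  0.2065 0.0643] w 0.0301 F [-0.8 -0.6 -3.2] psi 70.6
.6053,.2044,.0433,71 [[[0.03,-0.0,0.0],[-0.0,0.0,-0.0]],[[0.06,-0.01,0.0],[-0.0,0.0,-0.0]],[[0.08,-0.01,0.0],[-0.01,0.0,-0.0]],[[0.11,-0.01,0.01],[-0.01,0.0,-0.0]],[[0.14,-0.013,0.007],[-0.009,0.001,-0.0]]]
```

View pics/w4.png

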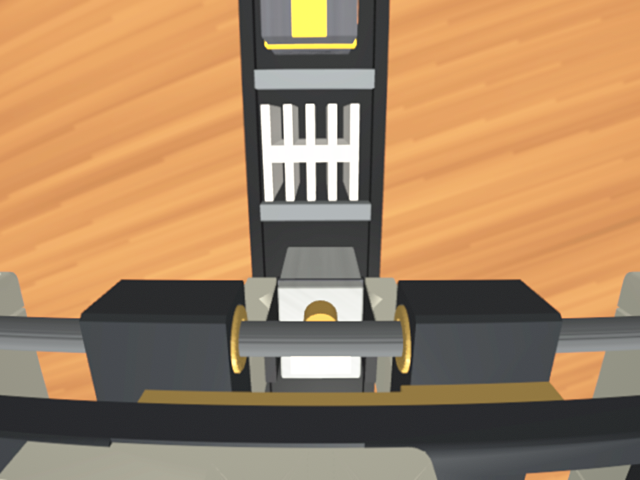

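The heatsink stands in its pocket (310,150), and the tuner is held upright over the third one (320,320).

Request:
{"op": "send_rows", "data": {
  "plan": [
    [[0.03,0,0],[0,0,0]],
    [[0.06,-0.01,0],[0,0,0]],
    [[0.09,-0.01,0],[0,0,0]],
    [[0.12,-0.013,0.007],[-0.009,0,0]],
    [[0.14,-0.013,0.007],[-0.009,0,0]]
  ]
}}

```text
time_s: 21.5
tcp_pos: [0.6056, 0.2043, 0.0434]
eef_rot: [44.7, 89.9, 25.7]
contact_force: [-0.4, -0.1, 0.5]
gripper_width: 0.0299
```

Request:
{"op": "send_rows", "data": {
  "plan": [
    [[0,0,0],[0,0,0]],
    [[0,0,0],[0,0,0]],
    [[0,0,0],[0,0,0]],
    [[0,0,0],[0,0,0]],
    [[0,0,0],[0,0,0]]
  ],
  "jaw": 0.4
}}

```text
time_s: 22.0
tcp_pos: [0.6057, 0.2044, 0.0436]
eef_rot: [45.8, 89.9, 26.8]
contact_force: [0.0, -0.1, -0.1]
gripper_width: 0.0598
```

Request:
{"op": "send_rows", "data": {
  "plan": [
    [[-0.08,0,0],[0,0,0]],
    [[-0.18,0,0],[0,0,0]],
    [[-0.3,0,0],[0,0,0]],
    [[-0.45,0,0],[0,0,0]],
    [[-0.64,0,0],[0,0,0]]
  ]
}}

```text
time_s: 22.5
tcp_pos: [0.6051, 0.2041, 0.1407]
eef_rot: [30.9, 90.0, 12.0]
contact_force: [0.0, -0.4, 0.7]
gripper_width: 0.0611
```

```bash
python3 plan.py .56,.075,.15,84 .51,-.06,.15,98 .463,-.19,.15,110.5 .459,-.2267,.10,110.5
```

```text
t 22.5 pos [0.6051 0.2041 0.1407] w 0.0611 F [ 0.  -0.4  0.7] psi 71.0
.56,.075,.15,84 [[[-0.01,-0.18,-0.0],[-0.06,0.0,-0.0]],[[-0.02,-0.36,-0.0],[-0.12,0.0,-0.0]],[[-0.04,-0.55,-0.0],[-0.17,0.0,-0.0]],[[-0.05,-0.73,-0.0],[-0.23,0.0,-0.0]],[[-0.062,-0.911,-0.004],[-0.288,0.0,-0.0]]]
.51,-.06,.15,98 [[[0.0,-0.19,-0.05],[-0.06,0.0,0.0]],[[0.0,-0.37,-0.09],[-0.12,0.0,0.0]],[[0.0,-0.56,-0.14],[-0.19,0.0,0.0]],[[0.0,-0.74,-0.19],[-0.25,0.0,0.0]],[[0.0,-0.93,-0.237],[-0.311,0.0,0.0]]]
.463,-.19,.15,110.5 [[[0.0,-0.16,-0.09],[-0.06,0.0,0.0]],[[0.0,-0.33,-0.17],[-0.11,0.0,0.0]],[[0.0,-0.49,-0.26],[-0.17,0.0,0.0]],[[0.0,-0.65,-0.34],[-0.22,0.0,0.0]],[[0.0,-0.815,-0.431],[-0.278,0.0,0.0]]]
.459,-.2267,.10,110.5 [[[0.07,-0.04,-0.02],[0.0,0.0,0.0]],[[0.13,-0.09,-0.04],[0.0,0.0,0.0]],[[0.2,-0.13,-0.07],[0.0,0.0,0.0]],[[0.27,-0.18,-0.09],[0.0,0.0,0.0]],[[0.333,-0.22,-0.111],[0.0,0.0,0.0]]]
```

Request:
{"op": "send_rows", "data": {
  "plan": [
    [[-0.01,-0.18,0],[-0.06,0,0]],
    [[-0.02,-0.36,0],[-0.12,0,0]],
    [[-0.04,-0.55,0],[-0.17,0,0]],
    [[-0.05,-0.73,0],[-0.23,0,0]],
    [[-0.062,-0.91,0],[-0.288,0,0]]
  ]
}}

```text
time_s: 23.0
tcp_pos: [0.5604, 0.0741, 0.1512]
eef_rot: [23.2, 89.9, 17.3]
contact_force: [-0.4, 1.3, -0.2]
gripper_width: 0.0615
```

Request:
{"op": "send_rows", "data": {
  "plan": [
    [[0,-0.19,-0.05],[-0.06,0,0]],
    [[0,-0.37,-0.09],[-0.12,0,0]],
    [[0,-0.56,-0.14],[-0.19,0,0]],
    [[0,-0.74,-0.19],[-0.25,0,0]],
    [[0,-0.93,-0.237],[-0.311,0,0]]
  ]
}}

```text
time_s: 23.5
tcp_pos: [0.5104, -0.062, 0.1522]
eef_rot: [5.0, 89.8, 13.2]
contact_force: [0.7, -0.2, -0.9]
gripper_width: 0.0612
```

Request:
{"op": "send_rows", "data": {
  "plan": [
    [[0,-0.16,-0.09],[-0.06,0,0]],
    [[0,-0.33,-0.17],[-0.11,0,0]],
    [[0,-0.49,-0.26],[-0.17,0,0]],
    [[0,-0.65,-0.34],[-0.22,0,0]],
    [[0,-0.815,-0.431],[-0.278,0,0]]
  ]
}}

```text
time_s: 24.0
tcp_pos: [0.4638, -0.1933, 0.1531]
eef_rot: [-14.7, 89.7, 6.2]
contact_force: [-0.3, 0.3, -1.1]
gripper_width: 0.0614
```

Request:
{"op": "send_rows", "data": {
  "plan": [
    [[0.07,-0.04,-0.02],[0,0,0]],
    [[0.13,-0.09,-0.04],[0,0,0]],
    [[0.2,-0.13,-0.07],[0,0,0]],
    [[0.27,-0.18,-0.09],[0,0,0]],
    [[0.333,-0.22,-0.111],[0,0,0]]
  ]
}}

```text
time_s: 24.5
tcp_pos: [0.4602, -0.2302, 0.1019]
eef_rot: [-11.4, 89.8, 9.4]
contact_force: [0.3, 0.4, -0.2]
gripper_width: 0.0613
```

```bash
python3 plan.py .459,-.2267,.048,110.5
```

```text
t 24.5 pos [ 0.4602 -0.2302  0.1019] w 0.0613 F [ 0.3  0.4 -0.2] psi 110.9
.459,-.2267,.048,110.5 [[[0.07,0.0,-0.0],[0.0,0.0,0.0]],[[0.14,0.01,-0.0],[0.0,0.0,0.0]],[[0.22,0.01,-0.0],[0.01,0.0,0.0]],[[0.29,0.02,-0.0],[0.01,0.0,0.0]],[[0.359,0.025,-0.001],[0.009,0.004,0.001]]]
```

Request:
{"op": "send_rows", "data": {
  "plan": [
    [[0.07,0.015,0],[0,0,0]],
    [[0.14,0.025,0],[0.009,0.004,0]],
    [[0.22,0.025,0],[0.009,0.004,0]],
    [[0.29,0.025,0],[0.009,0.004,0]],
    [[0.359,0.025,0],[0.009,0.004,0]]
  ]
}}

```text
time_s: 25.0
tcp_pos: [0.4591, -0.2264, 0.0471]
eef_rot: [-71.3, 90.0, -50.8]
contact_force: [0.0, 0.0, 0.1]
gripper_width: 0.0613
```

Request:
{"op": "send_rows", "data": {
  "plan": [
    [[0,0,0],[0,0,0]],
    [[0,0,0],[0,0,0]],
    [[0,0,0],[0,0,0]],
    [[0,0,0],[0,0,0]],
    [[0,0,0],[0,0,0]]
  ],
  "jaw": -1
}}

```text
time_s: 25.5
tcp_pos: [0.4595, -0.2264, 0.0476]
eef_rot: [-42.7, 89.9, -22.2]
contact_force: [0.1, 0.6, 1.4]
gripper_width: 0.0344
```

```bash
python3 plan.py .459,-.2267,.15,110.5 .525,-.095,.17,98 .595,.035,.175,85 .659,.165,.165,71 .664,.1842,.13,71 .664,.1842,.065,71
```

```text
t 25.5 pos [ 0.4595 -0.2264  0.0476] w 0.0344 F [0.1 0.6 1.4] psi 110.5
.459,-.2267,.15,110.5 [[[-0.14,-0.0,-0.0],[0.0,0.0,0.0]],[[-0.27,-0.0,-0.0],[0.0,0.0,0.0]],[[-0.41,-0.0,-0.0],[0.0,0.0,0.0]],[[-0.55,-0.0,-0.0],[0.0,0.0,0.0]],[[-0.682,-0.001,-0.003],[0.0,0.002,0.001]]]
.525,-.095,.17,98 [[[-0.03,0.13,0.14],[0.06,0.0,0.0]],[[-0.05,0.27,0.29],[0.11,0.0,0.0]],[[-0.08,0.4,0.43],[0.17,0.0,0.0]],[[-0.11,0.53,0.58],[0.22,0.0,0.0]],[[-0.133,0.668,0.72],[0.278,0.0,0.0]]]
.595,.035,.175,85 [[[-0.01,0.16,0.12],[0.06,0.0,0.0]],[[-0.01,0.32,0.23],[0.12,0.0,0.0]],[[-0.02,0.48,0.35],[0.17,0.0,0.0]],[[-0.03,0.63,0.47],[0.23,0.0,0.0]],[[-0.033,0.793,0.583],[0.289,0.0,0.0]]]
.659,.165,.165,71 [[[0.01,0.18,0.07],[0.06,0.0,0.0]],[[0.03,0.36,0.14],[0.12,0.0,0.0]],[[0.04,0.54,0.21],[0.19,0.0,0.0]],[[0.05,0.72,0.28],[0.25,0.0,0.0]],[[0.067,0.901,0.35],[0.311,0.0,0.0]]]
.664,.1842,.13,71 [[[0.05,0.03,-0.0],[0.0,0.0,0.0]],[[0.09,0.05,-0.0],[0.0,0.0,0.0]],[[0.14,0.08,-0.01],[0.0,0.0,0.0]],[[0.19,0.11,-0.01],[0.0,0.0,0.0]],[[0.233,0.132,-0.01],[0.0,0.0,0.0]]]
.664,.1842,.065,71 [[[0.09,0.0,0.0],[0.0,0.0,0.0]],[[0.17,0.0,0.0],[0.0,0.0,0.0]],[[0.26,0.0,0.0],[0.0,0.0,0.0]],[[0.35,0.0,0.0],[0.0,0.0,0.0]],[[0.433,0.0,0.0],[0.0,0.0,0.0]]]
```

Request:
{"op": "send_rows", "data": {
  "plan": [
    [[-0.1,0,0],[0,0,0]],
    [[-0.24,0,0],[0,0,0]],
    [[-0.4,0,0],[0,0,0]],
    [[-0.55,0,0],[0,0,0]],
    [[-0.68,0,0],[0,0,0]]
  ]
}}

```text
time_s: 26.0
tcp_pos: [0.4594, -0.2264, 0.1511]
eef_rot: [-35.9, 89.8, -15.4]
contact_force: [0.2, 0.3, 0.1]
gripper_width: 0.035
```

Request:
{"op": "send_rows", "data": {
  "plan": [
    [[-0.03,0.13,0.14],[0.06,0,0]],
    [[-0.05,0.27,0.29],[0.11,0,0]],
    [[-0.08,0.4,0.43],[0.17,0,0]],
    [[-0.11,0.53,0.58],[0.22,0,0]],
    [[-0.133,0.668,0.72],[0.278,0,0]]
  ]
}}

```text
time_s: 26.5
tcp_pos: [0.5258, -0.0936, 0.1717]
eef_rot: [-17.3, 89.8, -9.4]
contact_force: [0.2, -0.9, -0.2]
gripper_width: 0.0343
```

Request:
{"op": "send_rows", "data": {
  "plan": [
    [[-0.01,0.16,0.12],[0.06,0,0]],
    [[-0.01,0.32,0.23],[0.12,0,0]],
    [[-0.02,0.48,0.35],[0.17,0,0]],
    [[-0.03,0.63,0.47],[0.23,0,0]],
    [[-0.033,0.793,0.583],[0.289,0,0]]
  ]
}}

```text
time_s: 27.0
tcp_pos: [0.5965, 0.0373, 0.1771]
eef_rot: [-0.1, 89.8, -5.4]
contact_force: [1.3, -0.1, -0.5]
gripper_width: 0.0344
```

Request:
{"op": "send_rows", "data": {
  "plan": [
    [[0.01,0.18,0.07],[0.06,0,0]],
    [[0.03,0.36,0.14],[0.12,0,0]],
    [[0.04,0.54,0.21],[0.19,0,0]],
    [[0.05,0.72,0.28],[0.25,0,0]],
    [[0.067,0.9,0.35],[0.311,0,0]]
  ]
}}

```text
time_s: 27.5
tcp_pos: [0.6615, 0.168, 0.1674]
eef_rot: [17.3, 89.8, -2.0]
contact_force: [1.0, -0.6, -0.8]
gripper_width: 0.0348
```

Request:
{"op": "send_rows", "data": {
  "plan": [
    [[0.05,0.03,0],[0,0,0]],
    [[0.09,0.05,0],[0,0,0]],
    [[0.14,0.08,-0.01],[0,0,0]],
    [[0.19,0.11,-0.01],[0,0,0]],
    [[0.233,0.13,-0.01],[0,0,0]]
  ]
}}

```text
time_s: 28.0
tcp_pos: [0.6664, 0.1866, 0.1319]
eef_rot: [15.8, 89.8, -3.5]
contact_force: [0.9, -0.4, -1.4]
gripper_width: 0.0348
```

```bash
python3 plan.py .664,.1842,.065,71
```

```text
t 28.0 pos [0.6664 0.1866 0.1319] w 0.0348 F [ 0.9 -0.4 -1.4] psi 70.6
.664,.1842,.065,71 [[[0.09,-0.0,-0.0],[-0.0,0.0,-0.0]],[[0.18,-0.01,-0.0],[-0.0,0.0,-0.0]],[[0.27,-0.01,-0.01],[-0.0,0.0,-0.0]],[[0.36,-0.02,-0.01],[-0.01,0.0,-0.0]],[[0.446,-0.021,-0.011],[-0.008,0.004,-0.001]]]
```

Request:
{"op": "send_rows", "data": {
  "plan": [
    [[0.09,0,0],[0,0,0]],
    [[0.18,-0.01,0],[0,0,0]],
    [[0.27,-0.01,-0.01],[0,0,0]],
    [[0.36,-0.02,-0.01],[-0.008,0.004,0]],
    [[0.446,-0.021,-0.011],[-0.008,0.004,0]]
  ]
}}

```text
time_s: 28.5
tcp_pos: [0.6638, 0.1838, 0.0635]
eef_rot: [123.1, 90.0, 104.1]
contact_force: [0.2, 0.3, -1.6]
gripper_width: 0.0347
```

```bash
python3 - <<'E'
from h import *
c=r.capture('wrist'); save(c,'w5')
E
python3 plan.py .664,.1842,.0443,71
```

```text
t 28.55 pos [0.6627 0.1833 0.0611] w 0.0343 F [-1.1  0.7 -2.9] psi 71.0
.664,.1842,.0443,71 [[[0.02,0.0,0.0],[-0.0,-0.0,0.0]],[[0.04,0.0,0.0],[-0.0,-0.0,0.0]],[[0.07,0.01,0.0],[-0.0,-0.0,0.0]],[[0.09,0.01,0.01],[-0.0,-0.0,0.0]],[[0.112,0.008,0.007],[-0.001,-0.003,0.002]]]
```

View pics/w5.png

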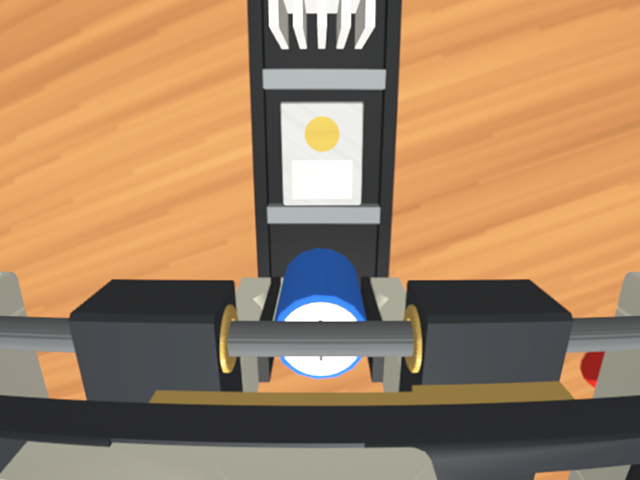

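The tuner stands in its pocket (322,155), and the capacitor is held over the last one (320,320).

Request:
{"op": "send_rows", "data": {
  "plan": [
    [[0.03,0,0],[0,0,0]],
    [[0.05,0.008,0],[0,0,0]],
    [[0.08,0.008,0.007],[0,0,0]],
    [[0.1,0.008,0.007],[0,0,0]],
    [[0.112,0.008,0.007],[0,-0.003,0]]
  ]
}}

```text
time_s: 29.05
tcp_pos: [0.6642, 0.1842, 0.0443]
eef_rot: [-87.3, 89.9, -106.4]
contact_force: [0.2, -0.2, 0.1]
gripper_width: 0.0345
```

Request:
{"op": "send_rows", "data": {
  "plan": [
    [[0,0,0],[0,0,0]],
    [[0,0,0],[0,0,0]],
    [[0,0,0],[0,0,0]],
    [[0,0,0],[0,0,0]],
    [[0,0,0],[0,0,0]]
  ],
  "jaw": 0.4
}}

```text
time_s: 29.55
tcp_pos: [0.6643, 0.1842, 0.0445]
eef_rot: [-74.5, 89.9, -93.6]
contact_force: [0.7, 0.1, -0.4]
gripper_width: 0.0609
```

Request:
{"op": "send_rows", "data": {
  "plan": [
    [[-0.08,0,0],[0,0,0]],
    [[-0.18,0,0],[0,0,0]],
    [[-0.3,0,0],[0,0,0]],
    [[-0.45,0,0],[0,0,0]],
    [[-0.66,0,0],[0,0,0]]
  ]
}}

```text
time_s: 30.05
tcp_pos: [0.6638, 0.1841, 0.1448]
eef_rot: [-104.0, 89.9, -123.0]
contact_force: [1.2, -0.2, 0.2]
gripper_width: 0.0616
```

Request:
{"op": "send_rows", "data": {
  "plan": [
    [[-0.1,-0.18,0],[0,0,0]],
    [[-0.2,-0.36,0],[0,0,0]],
    [[-0.3,-0.55,0],[0,0,0]],
    [[-0.4,-0.75,0],[0,0,0]],
    [[-0.5,-0.95,0],[0,0,0]]
  ]
}}

```text
time_s: 30.55
tcp_pos: [0.6171, 0.0485, 0.2226]
eef_rot: [-16.8, 89.9, -35.8]
contact_force: [-0.1, -0.1, 0.7]
gripper_width: 0.0613
```

Request:
{"op": "send_rows", "data": {
  "plan": [
    [[0,-0.18,0],[0,0,0]],
    [[0,-0.36,0],[0,0,0]],
    [[0,-0.55,0],[0,0,0]],
    [[0,-0.75,0],[0,0,0]],
    [[0,-0.95,0],[0,0,0]]
  ]
}}

```text
time_s: 31.05
tcp_pos: [0.5704, -0.0873, 0.2246]
eef_rot: [7.5, 89.8, -11.5]
contact_force: [-0.6, -0.8, -0.4]
gripper_width: 0.0615
```

```bash
python3 - <<'E'
from h import *
print(r.get_state()['tcp_pos'],r.get_state()['time_s'])
a=np.radians(161); Y=np.array([np.cos(a),np.sin(a)]); X=np.array([Y[1],-Y[0]]); o=np.array([.576,.2145])
for n in ('top','scene'):
    c=r.capture(n); save(c,n+'9'); P,u,v=pts(c)
    for nm,y in (('cap',-.093),('tun',-.031),('heat',.031),('tra',.093)):
        g=o+Y*y; d=P[:,:2]-o; l=np.c_[d@X,d@Y]
        m=(abs(l[:,0])<.03)&(abs(l[:,1]-y)<.029)&(P[:,2]>.045)&(P[:,2]<.075)
        if m.sum()<20: print(n,nm,'hidden'); continue
        q=cv2.minAreaRect(l[m].astype(np.float32)*1000); print(n,nm,m.sum(),np.round(q[0],1),'want y',y*1000,np.round(q[1]),round(q[2],1),'ztop',np.percentile(P[m,2],[50,95]).round(3))
a=cv2.imread('pics/top9.png')[110:350,110:510]; cv2.imwrite('pics/top9c.png',cv2.resize(a,(800,480)))
E
```

```text
[ 0.57036117 -0.08731245  0.22461203] 31.05
top cap hidden
top tun hidden
top heat hidden
top tra hidden
scene cap 469 [ -1.3 -92. ] want y -93.0 [35. 34.] 20.9 ztop [0.061 0.063]
scene tun 432 [  0.2 -30.3] want y -31.0 [31. 41.] 1.0 ztop [0.055 0.065]
scene heat 370 [-0.3 33.3] want y 31.0 [37. 39.] 0.8 ztop [0.055 0.058]
scene tra 347 [-0.9 92.6] want y 93.0 [43. 36.] 88.0 ztop [0.055 0.057]
```

View pics/top9c.png

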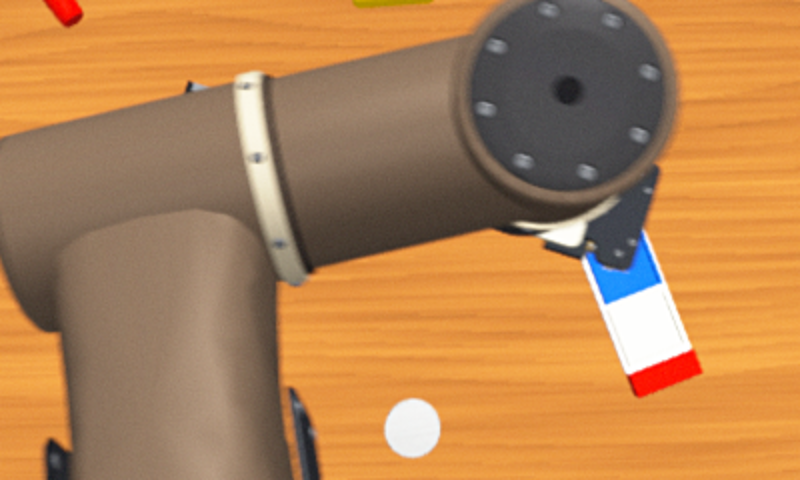

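View pics/scene9.png

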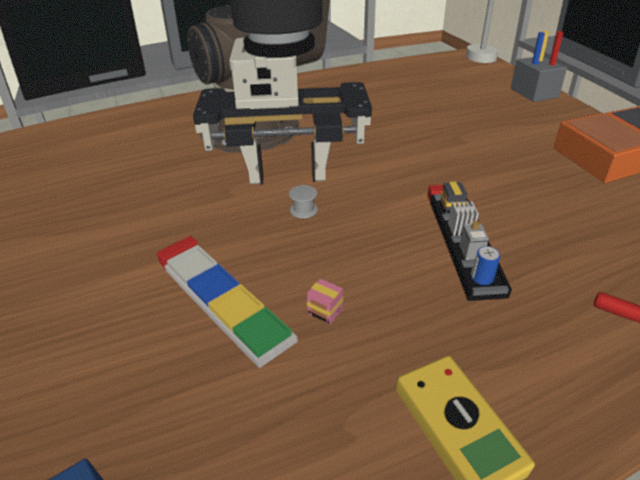

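The scene view shows the four parts upright in their pockets: transformer at (455,190) by the red block, heatsink (463,215), tuner (474,240), capacitor (487,265). All are within about 2.5 mm of centre. The top view is blocked by the arm. The trays are empty, the pink part hasn't moved, and the gripper is clear. Handing in.

```bash
python3 -c "
from plant import r
print(r.close_job())"
```

```text
the job is handed in; nothing more can be done
None
```

All four parts are in the pocket rack in reverse order, and I handed the job in at about 31 s of the 104 s allowed. Counting from the red block, the pockets now hold the transformer, heatsink, tuner and capacitor.

- **Handling:** I lowered each part to about 1 mm above its pocket floor before releasing it. The force readings stayed within a few newtons throughout.
- **Last check:** the scene camera showed all four standing upright, within about 2.5 mm of their pocket centres (14 mm allowed). Their tops were at the heights expected for parts standing on the pocket floor. The trays were empty and the pink look-alike had not moved.
- **Not confirmed:** the final top-camera check failed because the arm blocked its view of the pocket rack. The final positions therefore rest on the scene camera, and the wrist pictures taken along the way agree for the first three parts placed. No verdict was reported when I handed the job in.

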